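# Level the tilting stand and load the sample can

## Task

First press the raised plate of the grey tilting stand down against its spring until it lies level and its catch holds it there by itself. Then lift the steel can by its handle off the white stand and set it down gently, upright, inside the blue ring on the level plate, and let go. Leave the other things on the bench where they are.

Things in the scene. Friction and masses are not known exactly. Their poses are not given: they have to be found in the camera images.
- tilt_plate (a joint): angle of the tilting stand's hinged plate in rad: 0 = raised (as found, held up by its spring), 0.30 = level. A hard stop lies at 0.312. On the way down a bar at the plate's free end rides over a sprung catch nose from about 0.20 and the catch snaps over it at about 0.30; let go, the plate then rests up against the catch at about 0.295. If released before the snap it springs back up.
- tilt_stand_origin (a point): middle of the underside of the fixed grey tilting stand (94 x 200 mm foot, up to 58 mm high). Its y axis points level along the stand, from the hinge end to the end with the catch; z up. The hinge line runs along x, 75 mm on the -y side of this point, 45 mm above the worktop.
- press_pad (a point): middle of the top face of the black pad (60 x 26 mm) at the plate's raised free end, 129 mm from the hinge line and 6 mm above it; moves with the plate: 89 mm above the worktop raised, 51 mm level, and 8 mm farther from the hinge. Pressing here takes about 3 N at first, 8 N to pass the catch, more if the fingertip drags. Aluminium plate 78 mm wide, 148 mm long, 6 mm thick; z is its normal.
- ring_mark (a point): centre of the blue ring (71 mm across) marked on the plate's top face, 64 mm from the hinge line; moves with the plate; its z axis is the plate's normal. With the plate level it lies 51 mm above the worktop. The ring line is only marked and stands less than 1 mm proud.
- can_center (a point): middle of the open stainless steel can with a fixed bow handle, 0.3 kg: round body 64 mm across (66 mm at the rim), rim 88 mm above its foot, 136 mm high over the handle. This point is on the can's axis, 68 mm above its foot; z is up along the can.
- can_handle (a point): middle of the black round grip of the can's bow handle: 12 mm thick, 40 mm long along this point's y axis, level, 130 mm above the can's foot and 42 mm above its rim, centred over the can; free air all round. Pinch it from above across its x axis.
- can_foot (a point): middle of the underside of the can, on its axis.
- can_stand_origin (a point): middle of the underside of the fixed round white stand the can stands on at first: 92 mm across, its top 50 mm above the worktop with a rim 5 mm higher (80 mm across inside).
- beaker_center (a point): middle of a small glass beaker, 53 mm across, 65 mm high; leave alone.
- cone_vessel_center (a point): middle of a small conical steel vessel, 68 mm across, 88 mm high; leave alone.
- bench_timer_center (a point): middle of a white bench timer, 68 x 68 x 20 mm; leave alone.
Things that resemble listed ones, but are neither listed nor needed, are in the scene too. What is shaped like the part that bears can_center but yellow is not meant.

How it is judged:
By the outcome, as a careful person would: the job done as asked, in the order asked, and still so for the second after the job is handed in, with the robot touching nothing.
It also fails if it takes over 58 s, if anything falls off the work surface, if the arm or the gripper's body presses on something with over 40 N, if the wrist force passes 120 N, or if a joint passes its speed limit or range.

## Robot

A 7-joint arm with a two-finger parallel gripper is mounted at the origin on a cart in front of the work surface, level with it; the furniture and walls round the work are solid. World frame = base frame: x ahead of the robot, y to its left, z up, the work surface at z = 0. Lengths are in m, angles in rad, forces in N, time in s.
With the tool pointing down it reaches from about 0.425 to 0.925 m from the base axis. Payload 6.8 kg.
Tool frame: the origin (TCP) lies on the centre line of the jaws, within the pads' length; the fingertips stand 19 mm ahead of it and the grasp point (between the pads) is the TCP (tcp_to_tips is the distance from the TCP to the fingertips, in m); x points along the fingers, y is the direction in which the jaws open and shut, and the axes are right-handed (so a half turn about x gives the same grasp; the last joint's range is limited). The gripper opens to 85 mm and grips with 20 to 120 N. Pads are 22 mm wide; open, the fingers measure 114 mm over their backs; the gripper's body (76 mm by 85 mm) begins 54 mm behind the grasp point. The pads swing forward as they close: fully open they stand 13 mm farther back than shut.
Start: joints at [1.119, 0.477, 0.022, 1.555, -0.011, 1.109, -0.083], TCP at [0.228, -0.636, 0.25] pointing down, gripper open.
Joint ranges: [-2.96, 2.96], [-0.34, 2.1], [-1.41, 1.46], [0.24, 2.44], [-1.37, 4.51], [0.17, 1.92], [-2.96, 2.96]. Speed limits (rad/s): [2.39, 2.39, 3.14, 3.14, 3.14, 3.14, 3.14].

## Interface

Orientations are given as a unit quaternion [w, x, y, z].
In Python, from station import get_obs, read_camera, hand_in, spot_in, cut_out, tcp_to_tips gives the robot as it stands.
- The arm moves only by the shell command python3 -m jog 'ROWS' [FORCE]. ROWS is JSON, a list of rows, each an object of numbers: "gripper": the closure, from 0 (fully open) to 1 (shut); "dx", "dy", "dz": the shift along the world's x, y, z in m; "rx", "ry", "rz": the turn, a rotation vector about the world's x, y, z in degrees. In form: [{"gripper": .., "dx": .., "dy": .., "dz": .., "rx": .., "ry": .., "rz": ..}, ...]. A call has 1 to 10 rows; each row is the pose to reach, as a shift and turn from the pose commanded when the call began; what a row does not reach only later rows make up. A row lasts 1/10 s, in which the tool goes at most 50 mm and 8.59 degrees, less where a joint would pass 70% of its speed; a pose out of reach is approached as far as the arm can. A call with a gripper value outside its range is refused whole. The fingers move at their own pace and stop on an object; FORCE is the grip in N (left out, the last holds). Time passes only in rows, so rows that repeat a pose let the fingers close. It gives the time, the measured TCP pose, the force and the opening at its end, in the units of the state.
- get_obs(): the state, without advancing time (a new reading comes with each control period).
- read_camera(name): name is "scene" or "side" or "wrist"; returns a dict with "pixels" (384x512x3 uint8, blue, green, red), "range_z" (384x512 float32, m along the optical axis (not along the pixel's ray), 0 where there is no reading), "camera_matrix" (3x3 intrinsics, pixels), "D" ([k1, k2, p1, p2, k3] as OpenCV has them; the pictures are not rectified), "cam_to_world" (4x4, takes a point from camera to world coordinates). Camera axes: x right, y down, z forward; pixel columns grow to the right and rows downward; lengths in m; the calibration is good to about 2 mm. A picture is of the moment at which its call begins.
- hand_in(): hands the job in, once; it reports no verdict.
Trained networks look in the newest picture that a camera, given by its name, has taken for a name from the list of things; names that differ only in an ending like _2 or _b are one class to them, and where a whole thing is asked for, a point or a joint stands for the part that bears it (a point fixed in the world has none). Each returns a list of dicts, best first, with "conf" (0 to 1); they miss things now and then, are a little off and sometimes report something else, mostly with a low value. They report only what shows in the picture. A call takes as long as a camera call. They do not tell look-alikes from the thing itself.
- spot_in(camera, label): "box" ([centre column, centre row, width, height] in pixels, round what is visible of it).
- cut_out(camera, label): "mask" (384x512 bool, what is visible of it) and "box" ([centre column, centre row, width, height] in pixels, round what is visible of it).
The state is a dict: "t": time; "q": joint angles; "joint_vel": joint speeds; "joint_torque": joint torques, N m; "eef_pos": TCP position; "tool_rot": TCP orientation; "contact_force": force on the tool from outside, world axes, zero at the start; "torque": the same for the moment, N m; "gripper_width": opening from 0.0 (shut) to 1.0 (fully open).
Only numpy, scipy, OpenCV 4.12 (cv2) and the standard library are available. Lean on these libraries where they do the work, as an engineer would, in place of code of your own. Each camera call takes 0.05 s, during which the arm holds its last target. There are 200 camera calls.

## Working session

There is one attempt and no reset: what is moved stays moved. The work goes in short steps, Python scripts to look and compute and a shell command to move; the robot and the scene stay as the last step left them, time stands still between calls to the robot, and variables do not carry over. Pictures are saved under pics/ and viewed, about 8 in all and at most 12, crops included, and the job is handed in when it is done.

```bash
mkdir -p pics
cat > h.py <<'E'
import numpy as np, cv2
from station import *
def pts(c, mask=None):
    z=c["range_z"]; m=z>0
    if mask is not None: m&=mask
    v,u=np.nonzero(m)
    n=cv2.undistortPoints(np.stack([u,v],1).astype(float).reshape(-1,1,2),c["camera_matrix"],np.array(c["D"],float)).reshape(-1,2)
    zz=z[v,u]; P=np.c_[n*zz[:,None],zz,np.ones(len(zz))]
    return (P@np.array(c["cam_to_world"]).T)[:,:3],u,v
def save(name,c): cv2.imwrite("pics/"+name,c["pixels"])
E
python3 - <<'E'
from h import *
o=get_obs(); print(o["eef_pos"],o["tool_rot"],o["t"],tcp_to_tips)
ims=[]
for cam in ["scene","side"]:
    c=read_camera(cam); ims.append(c["pixels"])
    print(cam,np.round(np.array(c["cam_to_world"]),3).tolist())
    for l in ["can_center","can_handle","tilt_plate","press_pad","ring_mark","can_stand_origin","tilt_stand_origin"]:
        try:
            for d in cut_out(cam,l)[:4]:
                P,_,_=pts(c,d["mask"])
                print(l,round(d["conf"],2),np.round(d["box"]),len(P),np.round(np.median(P,0),3) if len(P) else "",np.round(np.percentile(P,[2,98],axis=0),3).tolist() if len(P) else "")
        except Exception as e: print(l,e)
cv2.imwrite("pics/a.png",ims[0]);cv2.imwrite("pics/b.png",ims[1])
E
```

```text
[ 0.22733871 -0.63497176  0.24932025] [-0.12031273 -0.6965444  -0.1215979   0.69682472] 0.0 0.019
scene [[0.725, -0.356, 0.59, -0.28], [-0.689, -0.343, 0.639, -0.827], [-0.025, -0.869, -0.493, 0.805], [0.0, 0.0, 0.0, 1.0]]
can_center 0.93 [217. 191.  23.  33.] 452 [0.417 0.169 0.108] [[0.394, 0.153, 0.048], [0.539, 0.347, 0.181]]
can_center 0.85 [247. 173.  13.  24.] 315 [0.648 0.254 0.057] [[0.627, 0.234, 0.002], [0.69, 0.302, 0.127]]
can_center 0.82 [192. 192.  15.  30.] 292 [0.399 0.298 0.058] [[0.376, 0.283, 0.007], [0.434, 0.35, 0.107]]
can_handle 0.74 [246. 174.  18.  31.] 350 [0.652 0.256 0.058] [[0.627, 0.235, -0.005], [0.756, 0.341, 0.128]]
can_handle 0.67 [195. 191.  19.  33.] 392 [0.402 0.301 0.058] [[0.376, 0.283, -0.002], [0.439, 0.353, 0.13]]
tilt_plate 0.86 [256. 226.  42.  39.] 689 [ 0.426 -0.049  0.069] [[0.387, -0.118, 0.045], [0.469, 0.025, 0.091]]
press_pad 0.74 [257. 225.  41.  31.] 643 [ 0.426 -0.053  0.068] [[0.389, -0.118, 0.047], [0.467, 0.016, 0.091]]
ring_mark 0.97 [258. 222.  39.  32.] 714 [ 0.427 -0.051  0.068] [[0.386, -0.12, 0.045], [0.471, 0.024, 0.091
[... 1451 characters left out ...]
.498, 0.031, 0.095]]
press_pad 0.6 [287. 220.  30.   7.] 208 [ 0.426 -0.027  0.077] [[0.389, -0.114, 0.008], [0.494, 0.032, 0.095]]
press_pad 0.59 [284. 233.  40.  37.] 1093 [ 0.418 -0.017  0.011] [[0.378, -0.132, -0.002], [0.492, 0.067, 0.092]]
ring_mark 0.72 [286. 218.  34.   8.] 201 [ 0.423 -0.03   0.077] [[0.389, -0.109, 0.052], [0.465, 0.03, 0.095]]
ring_mark 0.34 [251. 262.  25.  21.] 331 [0.409 0.209 0.011] [[0.386, 0.158, 0.003], [0.456, 0.236, 0.055]]
can_stand_origin 0.95 [251. 261.  26.  26.] 394 [0.409 0.209 0.014] [[0.381, 0.155, -0.0], [0.463, 0.311, 0.079]]
tilt_stand_origin 0.72 [286. 231.  40.  39.] 1080 [ 0.419 -0.017  0.012] [[0.379, -0.154, -0.001], [0.484, 0.068, 0.092]]
```

View pics/a.png

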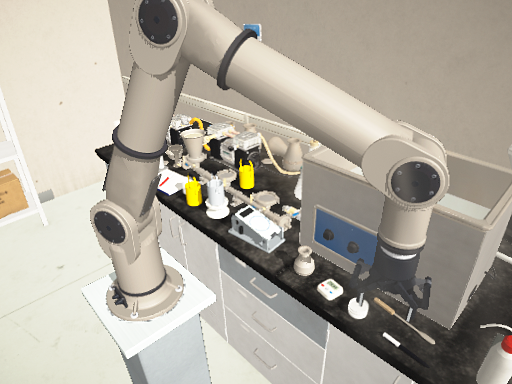

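View pics/b.png

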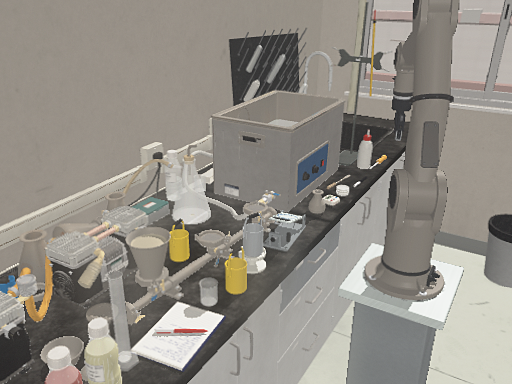

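Scene: the tilt stand is at (256,229), the steel can on the white stand at (216,195), with yellow decoys at (193,192) and (247,175). In the side view the can is at (252,238) and the tilt stand at (287,230).

Run:
```python
from h import *
A=[];C=[]
for cam in ["scene","side"]:
    c=read_camera(cam); P,u,v=pts(c); A.append(P);C.append(c["pixels"][v,u])
    m=(abs(P[:,0]-.425)<.06)&(abs(P[:,1]+.04)<.13)&(P[:,2]>.03)&(P[:,2]<.12); Q=P[m]
    print(cam,"tilt"); 
    for y in np.arange(-.16,.09,.02):
        s=Q[abs(Q[:,1]-y)<.01]
        if len(s)>4: print(round(y,2),len(s),np.round(np.percentile(s[:,0],[2,98]),3),np.round(np.percentile(s[:,2],[10,50,98]),3))
    m=(np.hypot(P[:,0]-.425,P[:,1]-.19)<.06); Q=P[m]
    print("can")
    for z in np.arange(.02,.2,.01):
        s=Q[abs(Q[:,2]-z)<.005]
        if len(s)>4:
            r=np.percentile(s[:,:2],[2,98],axis=0); print(round(z,3),len(s),np.round(r,3).tolist())
    s=Q[Q[:,2]>.15]; print(np.round(s[np.argsort(-s[:,2])][:40],3).tolist())
P=np.vstack(A)
x0,y0=.3,-.45; H=np.zeros((12*1+4,28))
for i in range(16):
  for j in range(28):
    m=(abs(P[:,0]-(.3+.03*i))<.015)&(abs(P[:,1]-(-.45+.03*j))<.015)&(P[:,2]<.5)
    H[i,j]=P[m,2].max()*1000 if m.any() else -1
print("y",(np.arange(28)*3-45).tolist())
for i in range(16): print(30+3*i,H[i].astype(int).tolist())
big=[cv2.resize(c,None,fx=5,fy=5,interpolation=cv2.INTER_CUBIC) for c in (read_camera("scene")["pixels"][165:275,190:310],)]
cv2.imwrite("pics/c.png",big[0])
```

```text
scene tilt
-0.14 13 [0.389 0.396] [0.033 0.042 0.053]
-0.12 138 [0.385 0.48 ] [0.039 0.047 0.056]
-0.1 101 [0.394 0.472] [0.05  0.054 0.06 ]
-0.08 103 [0.393 0.469] [0.056 0.06  0.065]
-0.06 96 [0.389 0.466] [0.063 0.065 0.072]
-0.04 99 [0.388 0.465] [0.068 0.072 0.078]
-0.02 102 [0.386 0.483] [0.075 0.079 0.101]
-0.0 121 [0.384 0.484] [0.038 0.086 0.106]
0.02 61 [0.384 0.484] [0.087 0.09  0.107]
0.04 49 [0.394 0.484] [0.037 0.051 0.116]
0.06 13 [0.393 0.415] [0.034 0.046 0.055]
0.08 9 [0.407 0.421] [0.042 0.045 0.048]
can
0.04 31 [[0.384, 0.147], [0.459, 0.195]]
0.05 98 [[0.385, 0.147], [0.469, 0.227]]
0.06 34 [[0.395, 0.153], [0.441, 0.2]]
0.07 36 [[0.393, 0.154], [0.442, 0.199]]
0.08 32 [[0.396, 0.156], [0.447, 0.196]]
0.09 40 [[0.393, 0.156], [0.448, 0.198]]
0.1 38 [[0.395, 0.156], [0.448, 0.213]]
0.11 56 [[0.396, 0.155], [0.454, 0.219]]
0.12 59 [[0.395, 0.153], [0.456, 0.221]]
0.13 73 [[0.395, 0.154], [0.456, 0.219]]
0.14 12 [[0.393, 0.152], [0.453, 0.22]]
0.15 8 [[0.413, 0.153], [0.439, 0.22]]
0.16 7 [[0.411, 0.152], [0.432, 0.208]]
0.17 6 [[0.415, 0.157], [0.42, 0.171]]
0.18 2
[... 4226 characters left out ...]
-1, -4, 108, 112, 113, 111, 47, 52]
60 [-1, -1, -1, -1, -1, -1, -1, -1, 350, 351, -1, -2, 1, 1, 51, 2, 2, 3, -1, -1, -2, 1, 2, 1, 97, 2, 3, 2]
63 [-1, -1, -1, -1, -1, -1, -1, -1, 350, 350, -1, -1, 1, 23, 33, 2, 2, 0, -1, -1, -1, 2, 2, 87, 90, 87, 4, 3]
66 [-1, -1, -1, -1, -1, -1, -1, -1, 349, 350, 0, 1, 19, 23, 22, 3, 3, 0, -3, -1, -1, 3, 1, 132, 136, 135, 4, -1]
69 [-1, -1, -1, -1, -1, -1, -1, -1, 349, 350, 2, 13, 21, 19, 3, 3, 2, 1, 1, 0, 5, 3, 0, 88, 88, 84, 0, 142]
72 [-1, -1, -1, -1, -1, -1, -1, 218, 348, 350, 2, 17, 20, 2, 2, 29, 22, 1, 2, 2, 4, 0, 0, 0, 2, 0, 179, 183]
75 [-1, -1, -1, -1, -1, -1, 217, 219, 349, 349, 2, 20, 17, 4, 84, 131, 125, 92, 22, 0, 0, -1, -1, 1, -1, 0, 180, 191]
```

View pics/c.png

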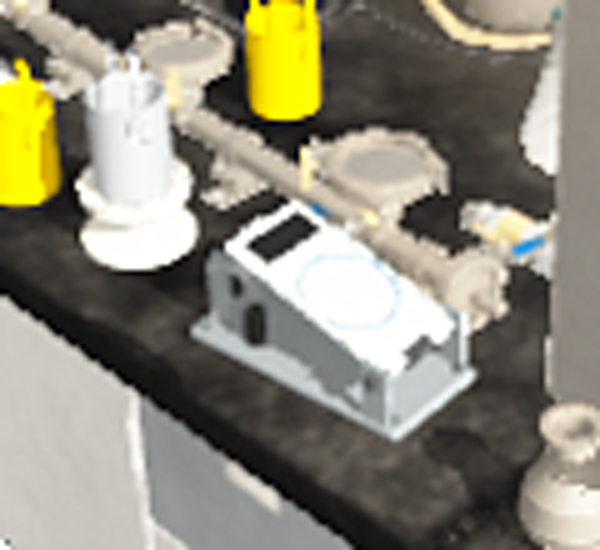

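Zoomed view: the plate is raised at its +y end (black pad at about (283,235) in the crop), hinge toward −y. There's a clamp rig about 112 mm high behind it. Moving over the bath's height, then across.

```bash
python3 -m jog '[{"dz":0.05,"rz":8,"gripper":1},{"dz":0.1,"rz":16,"gripper":1},{"dz":0.16,"dy":0.01,"rz":24,"gripper":1},{"dz":0.17,"dx":0.015,"dy":0.05,"rz":32,"gripper":1},{"dz":0.17,"dx":0.03,"dy":0.095,"rz":40,"gripper":1},{"dz":0.17,"dx":0.045,"dy":0.14,"rz":48,"gripper":1},{"dz":0.17,"dx":0.06,"dy":0.185,"rz":56,"gripper":1},{"dz":0.17,"dx":0.075,"dy":0.23,"rz":64,"gripper":1},{"dz":0.17,"dx":0.09,"dy":0.275,"rz":72,"gripper":1},{"dz":0.17,"dx":0.1,"dy":0.32,"rz":74,"gripper":1}]' 40; python3 -m jog '[{"dx":0.015,"dy":0.045},{"dx":0.03,"dy":0.09},{"dx":0.045,"dy":0.135},{"dx":0.06,"dy":0.18},{"dx":0.075,"dy":0.225},{"dx":0.09,"dy":0.27},{"dx":0.095,"dy":0.3},{"dx":0.1,"dy":0.34,"dz":-0.03},{"dx":0.1,"dy":0.34,"dz":-0.07},{"dx":0.1,"dy":0.34,"dz":-0.1}]'
python3 - <<'E'
from h import *
c=read_camera("wrist"); save("d.png",c); print(np.round(c["cam_to_world"],3).tolist())
P,u,v=pts(c)
m=(abs(P[:,0]-.425)<.1)&(abs(P[:,1]+.03)<.15); print(m.sum(), np.round(get_obs()["eef_pos"],3))
for l in ["can_handle","press_pad","ring_mark","tilt_plate"]:
    for d in cut_out("wrist",l)[:3]:
        Q,_,_=pts(c,d["mask"]); 
        if len(Q): print(l,round(d["conf"],2),np.round(d["box"]),len(Q),np.round(np.median(Q,0),3),np.round(np.percentile(Q,[2,98],axis=0),3).tolist())
E
```

```text
[[0.338, -0.889, -0.308, 0.307], [-0.941, -0.319, -0.11, -0.606], [-0.001, 0.327, -0.945, 0.374], [0.0, 0.0, 0.0, 1.0]]
780 [ 0.228 -0.636  0.25 ]$[0]: bad value
$[0]: bad value
```

View pics/d.png

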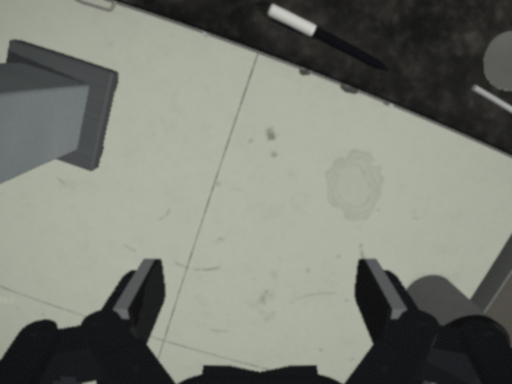

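The wrist picture (start pose) shows the floor and the open fingers; the moves were refused because every key must be given.

```bash
python3 -m jog '[{"gripper":1,"dx":0,"dy":0,"dz":0.05,"rx":0,"ry":0,"rz":8},{"gripper":1,"dx":0,"dy":0,"dz":0.1,"rx":0,"ry":0,"rz":16},{"gripper":1,"dx":0,"dy":0.01,"dz":0.15,"rx":0,"ry":0,"rz":24},{"gripper":1,"dx":0.015,"dy":0.05,"dz":0.17,"rx":0,"ry":0,"rz":32},{"gripper":1,"dx":0.03,"dy":0.095,"dz":0.17,"rx":0,"ry":0,"rz":40},{"gripper":1,"dx":0.045,"dy":0.14,"dz":0.17,"rx":0,"ry":0,"rz":48},{"gripper":1,"dx":0.06,"dy":0.185,"dz":0.17,"rx":0,"ry":0,"rz":56},{"gripper":1,"dx":0.075,"dy":0.23,"dz":0.17,"rx":0,"ry":0,"rz":64},{"gripper":1,"dx":0.09,"dy":0.275,"dz":0.17,"rx":0,"ry":0,"rz":72},{"gripper":1,"dx":0.1,"dy":0.32,"dz":0.17,"rx":0,"ry":0,"rz":74}]' 40
```

```text
t: 2.2
eef_pos: [0.3282, -0.3133, 0.4205]
tool_rot: [0.517, 0.482, 0.517, -0.482]
contact_force: [0.3, 0.0, 0.5]
gripper_width: 0.004
```

```bash
python3 -m jog '[{"gripper":1,"dx":0.015,"dy":0.045,"dz":0,"rx":0,"ry":0,"rz":0},{"gripper":1,"dx":0.03,"dy":0.09,"dz":0,"rx":0,"ry":0,"rz":0},{"gripper":1,"dx":0.045,"dy":0.135,"dz":0,"rx":0,"ry":0,"rz":0},{"gripper":1,"dx":0.06,"dy":0.18,"dz":0,"rx":0,"ry":0,"rz":0},{"gripper":1,"dx":0.075,"dy":0.225,"dz":0,"rx":0,"ry":0,"rz":0},{"gripper":1,"dx":0.09,"dy":0.27,"dz":0,"rx":0,"ry":0,"rz":0},{"gripper":1,"dx":0.095,"dy":0.3,"dz":-0.03,"rx":0,"ry":0,"rz":0},{"gripper":1,"dx":0.095,"dy":0.3,"dz":-0.075,"rx":0,"ry":0,"rz":0},{"gripper":1,"dx":0.095,"dy":0.3,"dz":-0.12,"rx":0,"ry":0,"rz":0},{"gripper":1,"dx":0.095,"dy":0.3,"dz":-0.15,"rx":0,"ry":0,"rz":0}]'
python3 - <<'E'
from h import *
c=read_camera("wrist"); save("e.png",c); print(np.round(c["cam_to_world"],3).tolist())
print(np.round(get_obs()["eef_pos"],3))
for l in ["can_handle","press_pad","ring_mark","tilt_plate"]:
    for d in cut_out("wrist",l)[:3]:
        Q,_,_=pts(c,d["mask"]); 
        if len(Q): print(l,round(d["conf"],2),np.round(d["box"]),len(Q),np.round(np.median(Q,0),3),np.round(np.percentile(Q,[2,98],axis=0),3).tolist(),cv2.minAreaRect((Q[:,:2]*1000).astype(np.float32)))
E
```

```text
t: 3.2
eef_pos: [0.4212, -0.0154, 0.2679]
tool_rot: [0.516, 0.483, 0.517, -0.484]
contact_force: [-0.0, 0.0, 0.4]
gripper_width: 0.005
[[0.998, 0.063, 0.019, 0.416], [0.066, -0.943, -0.326, 0.07], [-0.002, 0.327, -0.945, 0.392], [0.0, 0.0, 0.0, 1.0]]
[ 0.419 -0.016  0.264]
press_pad 0.65 [267. 182.  89. 141.] 9921 [ 0.43  -0.028  0.079] [[0.391, -0.108, 0.053], [0.47, 0.032, 0.095]] ((432.1644592285156, -42.291748046875), (96.13116455078125, 161.99371337890625), 11.541528701782227)
ring_mark 0.77 [266. 182.  90. 139.] 9794 [ 0.43  -0.028  0.079] [[0.391, -0.108, 0.053], [0.47, 0.032, 0.095]] ((427.5048828125, -54.68677520751953), (88.75273895263672, 184.5730438232422), 6.812502861022949)
tilt_plate 0.7 [268. 182.  90. 139.] 9846 [ 0.43  -0.028  0.079] [[0.391, -0.107, 0.053], [0.47, 0.032, 0.095]] ((425.97662353515625, -42.13038635253906), (88.233154296875, 159.20584106445312), 6.204867839813232)
```

View pics/e.png

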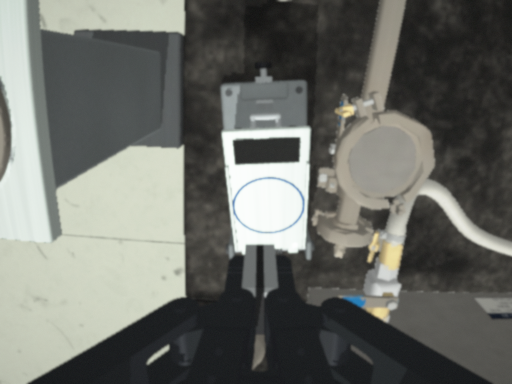

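Wrist view: black pad at about (266,150), blue ring centred at (268,205), hinge hidden behind the shut fingers, catch end at the top.

Run:
```python
from h import *
c=read_camera("wrist"); p=c["pixels"].astype(int); P,u,v=pts(c); I=np.zeros((384,512,3)); I[v,u]=P
g=p.sum(2)
M=np.zeros((384,512),bool); M[135:168,228:305]=True
k=M&(g<200); n,l,s,ce=cv2.connectedComponentsWithStats(k.astype(np.uint8)); i=1+s[1:,4].argmax(); Q=I[(l==i)]; Q=Q[Q[:,2]>.05]
print("pad",len(Q),np.median(Q,0),cv2.minAreaRect((Q[:,:2]*1000).astype(np.float32)))
M[:]=0; M[172:238,228:310]=True
k=M&(p[...,0]-p[...,2]>25); Q=I[k]; print("ring",len(Q),cv2.fitEllipse((Q[:,:2]*1000).astype(np.float32)),np.median(Q,0))
```

```text
pad 1355 [0.42572566 0.00498112 0.0912576 ] ((425.9953918457031, 4.656270980834961), (56.60141372680664, 21.98784065246582), 6.052825450897217)
ring 404 ((368.0714111328125, -47.2254524230957), (62.899654388427734, 351.49664306640625), 81.83036041259766) [ 0.43359919 -0.05094946  0.07244964]
```

```bash
python3 -m jog '[{"gripper":1,"dx":0.004,"dy":0.021,"dz":-0.04,"rx":0,"ry":0,"rz":0},{"gripper":1,"dx":0.004,"dy":0.021,"dz":-0.08,"rx":0,"ry":0,"rz":0},{"gripper":1,"dx":0.004,"dy":0.021,"dz":-0.12,"rx":0,"ry":0,"rz":0},{"gripper":1,"dx":0.004,"dy":0.021,"dz":-0.14,"rx":0,"ry":0,"rz":0},{"gripper":1,"dx":0.004,"dy":0.021,"dz":-0.14,"rx":0,"ry":0,"rz":0},{"gripper":1,"dx":0.004,"dy":0.021,"dz":-0.14,"rx":0,"ry":0,"rz":0}]'
```

```text
t: 4.1
eef_pos: [0.428, 0.0056, 0.1318]
tool_rot: [0.516, 0.484, 0.515, -0.483]
contact_force: [-0.1, -0.6, 0.5]
gripper_width: -0.002
```

```bash
python3 -m jog '[{"gripper":1,"dx":-0.002,"dy":0,"dz":-0.01,"rx":0,"ry":0,"rz":0},{"gripper":1,"dx":-0.002,"dy":0,"dz":-0.02,"rx":0,"ry":0,"rz":0},{"gripper":1,"dx":-0.002,"dy":0.002,"dz":-0.027,"rx":0,"ry":0,"rz":0},{"gripper":1,"dx":-0.002,"dy":0.004,"dz":-0.034,"rx":0,"ry":0,"rz":0},{"gripper":1,"dx":-0.002,"dy":0.0055,"dz":-0.041,"rx":0,"ry":0,"rz":0},{"gripper":1,"dx":-0.002,"dy":0.007,"dz":-0.048,"rx":0,"ry":0,"rz":0},{"gripper":1,"dx":-0.002,"dy":0.008,"dz":-0.052,"rx":0,"ry":0,"rz":0},{"gripper":1,"dx":-0.002,"dy":0.008,"dz":-0.052,"rx":0,"ry":0,"rz":0}]'
```

```text
t: 4.9
eef_pos: [0.4246, 0.0129, 0.0777]
tool_rot: [0.516, 0.483, 0.516, -0.484]
contact_force: [0.8, -3.8, 4.8]
gripper_width: -0.004
```

```bash
python3 -m jog '[{"gripper":1,"dx":0,"dy":0.001,"dz":-0.003,"rx":0,"ry":0,"rz":0},{"gripper":1,"dx":0,"dy":0.001,"dz":-0.006,"rx":0,"ry":0,"rz":0},{"gripper":1,"dx":0,"dy":0.001,"dz":-0.008,"rx":0,"ry":0,"rz":0},{"gripper":1,"dx":0,"dy":0.001,"dz":-0.008,"rx":0,"ry":0,"rz":0}]'
```

```text
t: 5.3
eef_pos: [0.4245, 0.0139, 0.07]
tool_rot: [0.516, 0.483, 0.516, -0.484]
contact_force: [0.6, -4.1, 6.2]
gripper_width: -0.001
```

```bash
python3 -m jog '[{"gripper":1,"dx":0,"dy":0,"dz":-0.001,"rx":0,"ry":0,"rz":0},{"gripper":1,"dx":0,"dy":0,"dz":-0.002,"rx":0,"ry":0,"rz":0},{"gripper":1,"dx":0,"dy":0,"dz":-0.003,"rx":0,"ry":0,"rz":0},{"gripper":1,"dx":0,"dy":0,"dz":-0.003,"rx":0,"ry":0,"rz":0}]'
```

```text
t: 5.7
eef_pos: [0.4246, 0.014, 0.0677]
tool_rot: [0.516, 0.483, 0.515, -0.484]
contact_force: [-2.9, -3.4, 17.6]
gripper_width: 0.002
```

Force jumped, so it's at the hard stop. One more mm, then lift and look.

```bash
python3 -m jog '[{"gripper":1,"dx":0,"dy":0,"dz":-0.001,"rx":0,"ry":0,"rz":0},{"gripper":1,"dx":0,"dy":0,"dz":-0.001,"rx":0,"ry":0,"rz":0},{"gripper":1,"dx":0,"dy":0,"dz":0.005,"rx":0,"ry":0,"rz":0},{"gripper":1,"dx":0,"dy":-0.003,"dz":0.03,"rx":0,"ry":0,"rz":0},{"gripper":1,"dx":0,"dy":-0.003,"dz":0.07,"rx":0,"ry":0,"rz":0},{"gripper":0.6,"dx":0,"dy":-0.003,"dz":0.12,"rx":0,"ry":0,"rz":0},{"gripper":0.6,"dx":0,"dy":-0.02,"dz":0.16,"rx":0,"ry":0,"rz":0},{"gripper":0.6,"dx":0,"dy":-0.035,"dz":0.2,"rx":0,"ry":0,"rz":0},{"gripper":0.6,"dx":0,"dy":-0.035,"dz":0.2,"rx":0,"ry":0,"rz":0},{"gripper":0.6,"dx":0,"dy":-0.035,"dz":0.2,"rx":0,"ry":0,"rz":0}]'
cat > m.py <<'E'
from h import *
c=read_camera("wrist"); save("f.png",c); p=c["pixels"].astype(int); P,u,v=pts(c); I=np.zeros((384,512,3)); I[v,u]=P
print(get_obs()["eef_pos"])
box=(abs(I[...,0]-.43)<.06)&(I[...,1]>-.12)&(I[...,1]<.04)&(I[...,2]>.03)&(I[...,2]<.12)
k=box&(p.sum(2)>560); Q=I[k]; A=np.c_[Q[:,:2]-[.43,-.05],np.ones(len(Q))]; s=np.linalg.lstsq(A,Q[:,2],rcond=None)[0]
print("plate slope,z",len(Q),s)
k=box&(p[...,0]-p[...,2]>25)&(abs(I[...,1]+.05)<.05); Q=I[k]
from scipy.optimize import least_squares
r=least_squares(lambda w:np.hypot(Q[:,0]-w[0],Q[:,1]-w[1])-w[2],[.431,-.053,.035],loss="soft_l1",f_scale=.001)
print("ring",len(Q),r.x,np.median(Q[:,2]))
k=box&(p.sum(2)<200)&(I[...,1]>-.02); n,l,st,ce=cv2.connectedComponentsWithStats(k.astype(np.uint8)); Q=I[l==1+st[1:,4].argmax()]
print("pad",np.median(Q,0),cv2.minAreaRect((Q[:,:2]*1000).astype(np.float32)))
E
python3 m.py
```

```text
t: 6.7
eef_pos: [0.4245, -0.0206, 0.2672]
tool_rot: [0.516, 0.484, 0.515, -0.484]
contact_force: [-0.7, 0.0, 0.2]
gripper_width: 0.401
[ 0.42381124 -0.02025225  0.26626205]
plate slope,z 8157 [-0.00113765  0.00850302  0.05187241]
ring 540 [ 0.43213927 -0.05270536  0.03539102] 0.05232714208199804
pad [0.42496989 0.01235274 0.05400611] ((424.9963073730469, 12.074275970458984), (56.276275634765625, 22.914241790771484), 5.7804388999938965)
```

View pics/f.png

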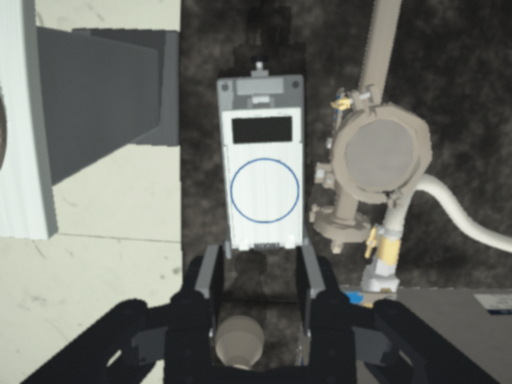

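The plate is level and latched: slope below 0.01 rad, ring circle radius 35.4 mm at (0.432, −0.053). In the picture the ring is at (265,190) and the pad at (262,130). Now the can.

```bash
python3 -m jog '[{"gripper":0.4,"dx":0,"dy":0.03,"dz":0.03,"rx":0,"ry":0,"rz":-8},{"gripper":0.4,"dx":0,"dy":0.07,"dz":0.04,"rx":0,"ry":0,"rz":-16},{"gripper":0.4,"dx":0,"dy":0.11,"dz":0.05,"rx":0,"ry":0,"rz":-24},{"gripper":0.4,"dx":0,"dy":0.14,"dz":0.05,"rx":0,"ry":0,"rz":-26},{"gripper":0.4,"dx":0,"dy":0.14,"dz":0.05,"rx":0,"ry":0,"rz":-26},{"gripper":0.4,"dx":0,"dy":0.14,"dz":0.05,"rx":0,"ry":0,"rz":-26}]'
python3 - <<'E'
from h import *
c=read_camera("wrist"); save("g.png",c); o=get_obs(); print(o["eef_pos"],o["tool_rot"])
P,u,v=pts(c); Q=P[(np.hypot(P[:,0]-.427,P[:,1]-.19)<.05)]
g=Q[(Q[:,2]>.165)&(Q[:,2]<.2)]; print(len(g),np.percentile(g,[2,50,98],axis=0),cv2.minAreaRect((g[:,:2]*1000).astype(np.float32)))
t=g[g[:,2]>.178];w,V=np.linalg.eigh(np.cov(t[:,:2].T)); print("dir",np.degrees(np.arctan2(V[1,1],V[0,1])),t.mean(0),np.sqrt(w))
r=Q[abs(Q[:,2]-.138)<.004]; print("rim",len(r),cv2.minEnclosingCircle((r[:,:2]*1000).astype(np.float32)))
E
```

```text
t: 7.35
eef_pos: [0.4234, 0.1203, 0.3156]
tool_rot: [-0.394, -0.585, -0.396, 0.587]
contact_force: [0.4, -0.5, -0.8]
gripper_width: 0.603
[0.42367762 0.11914108 0.3156702 ] [-0.3937819  -0.58592779 -0.39489518  0.58794748]
1166 [[0.41978535 0.16037351 0.16914454]
 [0.43107225 0.1911116  0.18435473]
 [0.44168821 0.21975994 0.18689049]] ((430.2632141113281, 190.0447998046875), (71.48213195800781, 12.224601745605469), 71.10740661621094)
dir 71.01204466135181 [0.43081393 0.19043693 0.18403291] [0.00318817 0.0143764 ]
rim 987 ((431.99371337890625, 189.4713897705078), 34.252418518066406)
```

View pics/g.png

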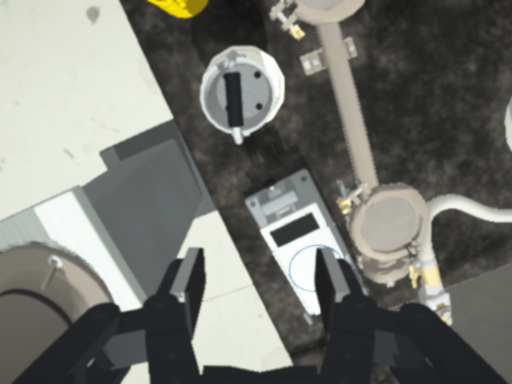

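The wrist view shows the can with its black grip at (234,98) on the white stand, clear all round. Aligning and descending.

```bash
python3 -m jog '[{"gripper":0.3,"dx":0.004,"dy":0.035,"dz":0,"rx":0,"ry":0,"rz":3},{"gripper":0.3,"dx":0.0075,"dy":0.0705,"dz":-0.02,"rx":0,"ry":0,"rz":3},{"gripper":0.3,"dx":0.0075,"dy":0.0705,"dz":-0.05,"rx":0,"ry":0,"rz":3},{"gripper":0.3,"dx":0.0075,"dy":0.0705,"dz":-0.08,"rx":0,"ry":0,"rz":3},{"gripper":0.3,"dx":0.0075,"dy":0.0705,"dz":-0.11,"rx":0,"ry":0,"rz":3},{"gripper":0.3,"dx":0.0075,"dy":0.0705,"dz":-0.13,"rx":0,"ry":0,"rz":3},{"gripper":0.3,"dx":0.0075,"dy":0.0705,"dz":-0.135,"rx":0,"ry":0,"rz":3},{"gripper":0.3,"dx":0.0075,"dy":0.0705,"dz":-0.135,"rx":0,"ry":0,"rz":3},{"gripper":0.3,"dx":0.0075,"dy":0.0705,"dz":-0.135,"rx":0,"ry":0,"rz":3}]'
```

```text
t: 8.3
eef_pos: [0.4326, 0.1899, 0.183]
tool_rot: [0.409, 0.577, 0.409, -0.577]
contact_force: [0.8, 0.1, -0.5]
gripper_width: 0.697
```

Run:
```python
from h import *
c=read_camera("wrist"); save("h.png",c); o=get_obs(); print(o["eef_pos"])
```

```text
[0.43274834 0.19007193 0.18326864]
```

View pics/h.png

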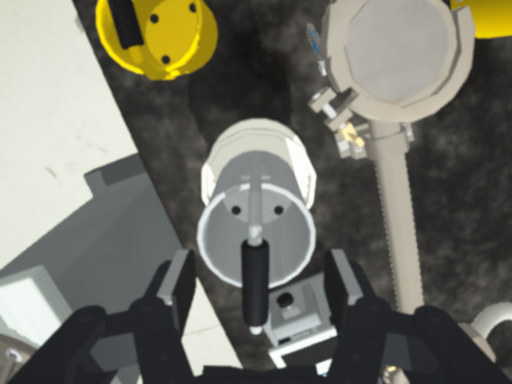

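The grip (255,285) is centred between the fingers (180/340). Closing.

```bash
python3 -m jog '[{"gripper":1,"dx":-0.001,"dy":0,"dz":-0.002,"rx":0,"ry":0,"rz":0},{"gripper":1,"dx":-0.001,"dy":0,"dz":-0.002,"rx":0,"ry":0,"rz":0},{"gripper":1,"dx":-0.001,"dy":0,"dz":-0.002,"rx":0,"ry":0,"rz":0},{"gripper":1,"dx":-0.001,"dy":0,"dz":-0.002,"rx":0,"ry":0,"rz":0},{"gripper":1,"dx":-0.001,"dy":0,"dz":-0.002,"rx":0,"ry":0,"rz":0},{"gripper":1,"dx":-0.001,"dy":0,"dz":-0.002,"rx":0,"ry":0,"rz":0},{"gripper":1,"dx":-0.001,"dy":0,"dz":-0.002,"rx":0,"ry":0,"rz":0},{"gripper":1,"dx":-0.001,"dy":0,"dz":-0.002,"rx":0,"ry":0,"rz":0},{"gripper":1,"dx":-0.001,"dy":0,"dz":-0.002,"rx":0,"ry":0,"rz":0},{"gripper":1,"dx":-0.001,"dy":0,"dz":-0.002,"rx":0,"ry":0,"rz":0}]' 60
```

```text
t: 9.35
eef_pos: [0.4312, 0.1903, 0.1807]
tool_rot: [0.409, 0.577, 0.409, -0.577]
contact_force: [-1.6, -0.8, 6.0]
gripper_width: 0.12
```

```bash
python3 -m jog '[{"gripper":1,"dx":0,"dy":0,"dz":0.005,"rx":0,"ry":0,"rz":0},{"gripper":1,"dx":0,"dy":0,"dz":0.012,"rx":0,"ry":0,"rz":0},{"gripper":1,"dx":0,"dy":0,"dz":0.02,"rx":0,"ry":0,"rz":0},{"gripper":1,"dx":0,"dy":0,"dz":0.03,"rx":0,"ry":0,"rz":0},{"gripper":1,"dx":0,"dy":-0.005,"dz":0.04,"rx":0,"ry":0,"rz":0},{"gripper":1,"dx":0,"dy":-0.015,"dz":0.047,"rx":0,"ry":0,"rz":0},{"gripper":1,"dx":0,"dy":-0.03,"dz":0.05,"rx":0,"ry":0,"rz":0},{"gripper":1,"dx":0,"dy":-0.05,"dz":0.05,"rx":0,"ry":0,"rz":0},{"gripper":1,"dx":0,"dy":-0.07,"dz":0.05,"rx":0,"ry":0,"rz":0},{"gripper":1,"dx":0,"dy":-0.09,"dz":0.05,"rx":0,"ry":0,"rz":0}]'
python3 -m jog '[{"gripper":1,"dx":0,"dy":-0.02,"dz":0,"rx":0,"ry":0,"rz":0},{"gripper":1,"dx":0,"dy":-0.04,"dz":0,"rx":0,"ry":0,"rz":0},{"gripper":1,"dx":0,"dy":-0.06,"dz":0,"rx":0,"ry":0,"rz":0},{"gripper":1,"dx":0,"dy":-0.08,"dz":0,"rx":0,"ry":0,"rz":0},{"gripper":1,"dx":0,"dy":-0.1,"dz":0,"rx":0,"ry":0,"rz":0},{"gripper":1,"dx":0,"dy":-0.12,"dz":0,"rx":0,"ry":0,"rz":0},{"gripper":1,"dx":0,"dy":-0.137,"dz":0,"rx":0,"ry":0,"rz":0},{"gripper":1,"dx":0,"dy":-0.147,"dz":0,"rx":0,"ry":0,"rz":0},{"gripper":1,"dx":0.001,"dy":-0.152,"dz":0,"rx":0,"ry":0,"rz":0},{"gripper":1,"dx":0.001,"dy":-0.152,"dz":0,"rx":0,"ry":0,"rz":0}]'
cat > k.py <<'E'
from h import *
o=get_obs(); print(o["eef_pos"],o["contact_force"],o["gripper_width"])
ex,ey=o["eef_pos"][:2]
for cam in ["scene","side"]:
    c=read_camera(cam); P,u,v=pts(c); z0=o["eef_pos"][2]-.13
    Q=P[(np.hypot(P[:,0]-ex,P[:,1]-ey)<.06)&(P[:,2]>z0+.006)&(P[:,2]<z0+.084)]
    from scipy.optimize import least_squares
    # axis point at z0, tilt, r=.032
    f=lambda w:np.hypot(Q[:,0]-w[0]-w[2]*(Q[:,2]-z0),Q[:,1]-w[1]-w[3]*(Q[:,2]-z0))-.032
    r=least_squares(f,[ex,ey,0,0],loss="soft_l1",f_scale=.002); print(cam,len(Q),"foot xy",r.x[:2].round(4),"tilt",r.x[2:].round(3),"zmin",Q[:,2].min().round(3))
ims=[read_camera("scene")["pixels"][130:270,185:325],read_camera("side")["pixels"][160:300,215:355]]
cv2.imwrite("pics/k%d.png"%int(o["t"]*100),cv2.resize(np.hstack(ims),None,fx=2.8,fy=2.8,interpolation=cv2.INTER_CUBIC)); print(o["t"])
E
python3 k.py; mv pics/k[0-9]*.png pics/i.png
```

```text
t: 10.35
eef_pos: [0.431, 0.0989, 0.231]
tool_rot: [0.409, 0.577, 0.409, -0.577]
contact_force: [-0.1, -1.0, -3.9]
gripper_width: 0.117
t: 11.35
eef_pos: [0.4322, -0.0523, 0.2306]
tool_rot: [0.409, 0.577, 0.409, -0.577]
contact_force: [-0.4, -0.2, -3.2]
gripper_width: 0.119
[ 0.43220878 -0.05227009  0.23055398] [-0.39918613 -0.1603656  -3.15849549] 0.11851397499013394
scene 469 foot xy [ 0.4296 -0.0531] tilt [-0.02  -0.034] zmin 0.107
side 449 foot xy [ 0.4313 -0.0528] tilt [-0.001  0.034] zmin 0.107
11.35
```

View pics/i.png

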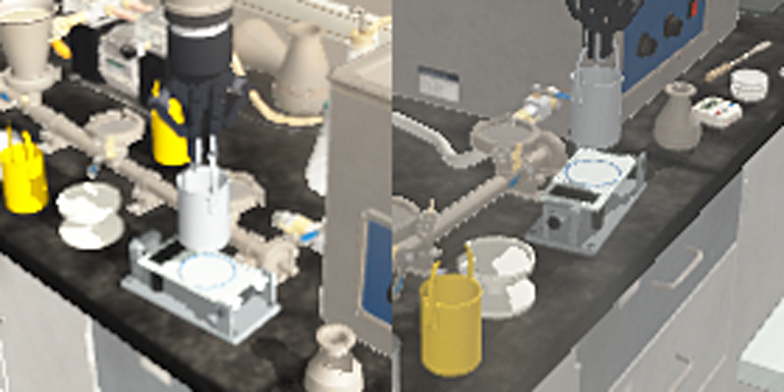

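The can hangs upright over the ring (at (205,205) in the left half); foot at about (0.4305, −0.053). Lowering.

```bash
python3 -m jog '[{"gripper":1,"dx":0.001,"dy":0,"dz":-0.008,"rx":0,"ry":0,"rz":0},{"gripper":1,"dx":0.001,"dy":0,"dz":-0.018,"rx":0,"ry":0,"rz":0},{"gripper":1,"dx":0.001,"dy":0,"dz":-0.028,"rx":0,"ry":0,"rz":0},{"gripper":1,"dx":0.001,"dy":0,"dz":-0.036,"rx":0,"ry":0,"rz":0},{"gripper":1,"dx":0.001,"dy":0,"dz":-0.041,"rx":0,"ry":0,"rz":0},{"gripper":1,"dx":0.001,"dy":0,"dz":-0.044,"rx":0,"ry":0,"rz":0},{"gripper":1,"dx":0.001,"dy":0,"dz":-0.045,"rx":0,"ry":0,"rz":0},{"gripper":1,"dx":0.001,"dy":0,"dz":-0.045,"rx":0,"ry":0,"rz":0}]'
python3 -m jog '[{"gripper":1,"dx":0,"dy":0,"dz":-0.001,"rx":0,"ry":0,"rz":0},{"gripper":1,"dx":0,"dy":0,"dz":-0.002,"rx":0,"ry":0,"rz":0},{"gripper":1,"dx":0,"dy":0,"dz":-0.002,"rx":0,"ry":0,"rz":0}]'
```

```text
t: 12.35
eef_pos: [0.4331, -0.052, 0.1853]
tool_rot: [0.409, 0.577, 0.409, -0.577]
contact_force: [-0.2, -0.6, -3.2]
gripper_width: 0.121
t: 12.65
eef_pos: [0.433, -0.0521, 0.1834]
tool_rot: [0.409, 0.577, 0.409, -0.577]
contact_force: [-0.7, -0.1, -3.8]
gripper_width: 0.118
```

```bash
python3 -m jog '[{"gripper":1,"dx":0,"dy":0,"dz":-0.0005,"rx":0,"ry":0,"rz":0},{"gripper":1,"dx":0,"dy":0,"dz":-0.001,"rx":0,"ry":0,"rz":0},{"gripper":1,"dx":0,"dy":0,"dz":-0.001,"rx":0,"ry":0,"rz":0}]'
python3 -m jog '[{"gripper":1,"dx":0,"dy":0,"dz":-0.0005,"rx":0,"ry":0,"rz":0},{"gripper":1,"dx":0,"dy":0,"dz":-0.001,"rx":0,"ry":0,"rz":0},{"gripper":1,"dx":0,"dy":0,"dz":-0.001,"rx":0,"ry":0,"rz":0}]'
```

```text
t: 12.95
eef_pos: [0.4331, -0.0521, 0.1824]
tool_rot: [0.409, 0.577, 0.409, -0.577]
contact_force: [-0.3, 0.3, -2.9]
gripper_width: 0.117
t: 13.25
eef_pos: [0.4336, -0.052, 0.1821]
tool_rot: [0.409, 0.577, 0.409, -0.577]
contact_force: [-2.1, -0.2, 6.7]
gripper_width: 0.118
```

Contact. Easing off half a millimetre, then opening and rising.

```bash
python3 -m jog '[{"gripper":1,"dx":0,"dy":0,"dz":0.0006,"rx":0,"ry":0,"rz":0},{"gripper":0.8,"dx":0,"dy":0,"dz":0.0006,"rx":0,"ry":0,"rz":0},{"gripper":0.7,"dx":0,"dy":0,"dz":0.0006,"rx":0,"ry":0,"rz":0},{"gripper":0.5,"dx":0,"dy":0,"dz":0.0006,"rx":0,"ry":0,"rz":0},{"gripper":0.5,"dx":0,"dy":0,"dz":0.0006,"rx":0,"ry":0,"rz":0},{"gripper":0.5,"dx":0,"dy":0,"dz":0.0006,"rx":0,"ry":0,"rz":0}]' 20
python3 -m jog '[{"gripper":0.5,"dx":0,"dy":0,"dz":0.01,"rx":0,"ry":0,"rz":0},{"gripper":0.5,"dx":0,"dy":0,"dz":0.03,"rx":0,"ry":0,"rz":0},{"gripper":0.5,"dx":0,"dy":0,"dz":0.06,"rx":0,"ry":0,"rz":0},{"gripper":0.5,"dx":0,"dy":0,"dz":0.1,"rx":0,"ry":0,"rz":0},{"gripper":0.5,"dx":0,"dy":0,"dz":0.14,"rx":0,"ry":0,"rz":0},{"gripper":0.5,"dx":0,"dy":0,"dz":0.15,"rx":0,"ry":0,"rz":0},{"gripper":0.5,"dx":0,"dy":0,"dz":0.15,"rx":0,"ry":0,"rz":0}]'
sed -i 's/z0=o\["eef_pos"\]\[2\]-.13/z0=.051/' k.py; python3 k.py; mv pics/k[0-9]*.png pics/j.png
python3 - <<'E'
from h import *
c=read_camera("scene")
for cam in["scene","side"]:
    c=read_camera(cam);P,u,v=pts(c)
    s=P[(abs(P[:,0]-.425)<.02)&(abs(P[:,1]-.012)<.008)&(P[:,2]>.03)&(P[:,2]<.12)]; print(cam,"pad z",len(s),np.median(s[:,2]) if len(s) else None)
E
```

```text
t: 13.85
eef_pos: [0.4331, -0.052, 0.1819]
tool_rot: [0.409, 0.577, 0.409, -0.577]
contact_force: [-0.3, -0.9, 0.4]
gripper_width: 0.501
t: 14.55
eef_pos: [0.434, -0.0519, 0.3339]
tool_rot: [0.41, 0.578, 0.408, -0.576]
contact_force: [0.1, -0.5, -0.6]
gripper_width: 0.499
[ 0.43396757 -0.05194914  0.33385882] [ 0.09344401 -0.46493668 -0.64521826] 0.4988780101061655
scene 436 foot xy [ 0.4296 -0.053 ] tilt [-0.012 -0.041] zmin 0.057
side 436 foot xy [ 0.4307 -0.0544] tilt [0.019 0.042] zmin 0.057
14.55
scene pad z 23 0.05056078073155457
side pad z 25 0.05269005614251698
```

View pics/j.png

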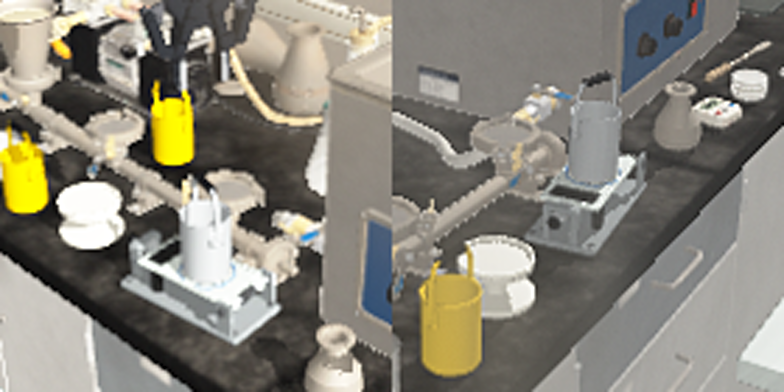

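The can stands upright on the level plate, the gripper clear above it. Checking the centring from the wrist camera.

```bash
python3 -m jog '[{"gripper":0.5,"dx":0,"dy":-0.01,"dz":0.04,"rx":0,"ry":0,"rz":7},{"gripper":0.5,"dx":0,"dy":-0.04,"dz":0.05,"rx":0,"ry":0,"rz":14},{"gripper":0.5,"dx":0,"dy":-0.07,"dz":0.05,"rx":0,"ry":0,"rz":20},{"gripper":0.5,"dx":0,"dy":-0.09,"dz":0.05,"rx":0,"ry":0,"rz":23},{"gripper":0.5,"dx":0,"dy":-0.09,"dz":0.05,"rx":0,"ry":0,"rz":23}]'
python3 - <<'E'
from h import *
from scipy.optimize import least_squares
c=read_camera("wrist"); P,u,v=pts(c); p=c["pixels"].astype(int)
k=(p[...,0]-p[...,2]>25)[v,u]&(abs(P[:,0]-.432)<.05)&(abs(P[:,1]+.053)<.05)&(abs(P[:,2]-.052)<.008)
for nm,Q,r0 in [("rim",P[(abs(P[:,2]-.139)<.004)&(np.hypot(P[:,0]-.432,P[:,1]+.053)<.05)],.0325),("ring",P[k],.0354)]:
    r=least_squares(lambda w:np.hypot(Q[:,0]-w[0],Q[:,1]-w[1])-r0,[.432,-.053],loss="soft_l1",f_scale=.001); print(nm,len(Q),r.x,cv2.minEnclosingCircle((Q[:,:2]*1000).astype(np.float32)) if len(Q) else "")
cv2.imwrite("pics/l.png",cv2.resize(c["pixels"][90:290,160:380],None,fx=2.7,fy=2.7,interpolation=cv2.INTER_CUBIC))
E
```

```text
t: 15.4
eef_pos: [0.4324, -0.1451, 0.381]
tool_rot: [0.514, 0.484, 0.515, -0.485]
contact_force: [-0.4, -0.6, 0.1]
gripper_width: 0.5
rim 720 [ 0.43217142 -0.05306693] ((432.48095703125, -52.69862365722656), 34.5322151184082)
ring 0 [ 0.432 -0.053]
```

View pics/l.png

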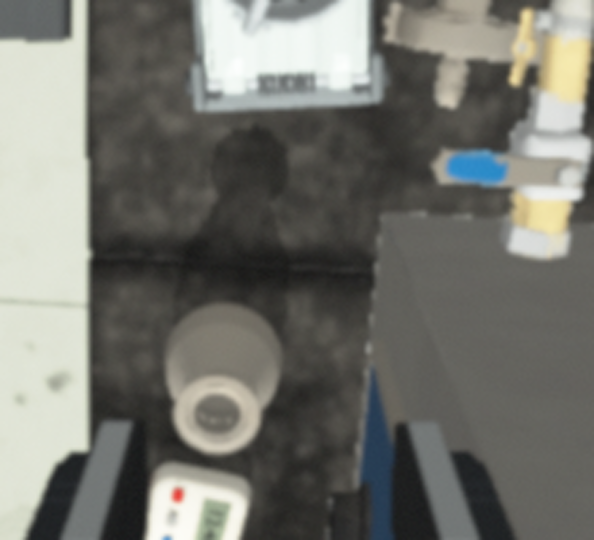

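The rim centre (0.4322, −0.0531) agrees with the ring centre (0.4321, −0.0527) to under 1 mm. The picture crop caught mostly the bench, but its lower edge of the can is in place. Handing in.

```bash
python3 -c "from station import hand_in; print(hand_in())"
```

```text
the job is handed in; nothing more can be done
None
```

The job is done and handed in at about 15.5 s of robot time. I pressed the plate down until its catch held it. I then lifted the steel can by its handle off the white stand, set it upright inside the blue ring and let go. The gripper is clear of everything.

**Plate:** after I let go, the plate lay level, with a measured slope under 0.01 rad. With the can on it, the pad reads 51–53 mm high, so the catch still holds.

**Can position:** from above, the rim centre is (0.4322, −0.0531) and the ring centre, measured before placing, is (0.4321, −0.0527), under 1 mm apart. The scene and side cameras place the foot 1–3 mm from the ring centre, within the ring's 3.5 mm margin.

**Forces:** readings peaked at about 18 N while pressing the plate and about 7 N when setting the can down.

**Checks that failed or disagreed:**
- The tilt fits from the two fixed cameras had opposite signs (about ±0.04 rad). I put this down to calibration or one-sided views; the pictures show the can upright.
- In the last wrist picture the ring was hidden by the can, so I could not re-measure it directly.
- My first two move commands were refused for missing keys and moved nothing.

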